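# Slide the pill organiser out over the shelf edge

### The arm

A 6-joint arm with a two-finger parallel gripper is mounted at the origin on the work surface. World frame = base frame: x ahead of the robot, y to its left, z up, the work surface at z = 0. Lengths are in m, angles in degrees, forces in N, time in s.
With the tool pointing down it reaches from about 0.3 to 0.75 m from the base axis. Payload 8.5 kg.
Tool frame: the origin (TCP) lies at the very end of the fingers, on their centre line; the grasp point (between the pads) lies 19 mm behind it (env.grip_depth is the z of the grasp point in the tool frame, in m); z points along the fingers, y is the direction in which the jaws open and shut (so a half turn about z gives the same grasp; the last joint's range is limited). The gripper opens to 85 mm and grips with 20 to 120 N. Pads are 22 mm wide; open, the fingers measure 114 mm over their backs; the gripper's body (76 mm by 85 mm) begins 54 mm behind the grasp point. The pads swing forward as they close: fully open they stand 13 mm farther back than shut.
Start: joints at [-78.455, 21.807, 74.336, -0, 83.858, -12.336], TCP at [0.223, -0.503, 0.231] pointing down, gripper open.
Joint ranges: [-178.18, 178.18], [-50.72, 133.34], [12.68, 142.11], [-81.47, 261.47], [9.98, 163.14], [-165.26, 165.26]. Speed limits (degrees/s): [136.94, 136.94, 180, 180, 180, 180].

### API

Orientations are given as a 3x3 rotation matrix whose columns are the frame's x, y, z axes.
In Python, from rig import env gives the robot as it stands.
- The arm moves only by the tool apply_moves, never from a script. Its argument "plan" is a list of rows, each an object of numbers: "tx", "ty", "tz": the shift along the world's x, y, z in mm; "rx", "ry", "rz": the turn, a rotation vector about the world's x, y, z in rad; "jaw": the opening, from -1 (shut) to 1 (fully open). A call has 1 to 12 rows; each row is the pose to reach, as a shift and turn from the pose measured when the call began; what a row does not reach only later rows make up. A row lasts 1/10 s, in which the tool goes at most 50 mm and 8.59 degrees, less where a joint would pass 70% of its speed; a pose out of reach is approached as far as the arm can. A call with a gripper value outside its range is refused whole. The fingers move at their own pace and stop on an object; "grip_force" is the grip in N (left out, the last holds). Time passes only in rows, so rows that repeat a pose let the fingers close. It gives the time, the measured TCP pose, the force and the opening at its end, in the units of the state.
- env.observe(): the state, without advancing time (a new reading comes with each control period).
- env.get_image(name): name is "scene" or "top" or "wrist"; returns a dict with "image" (400x640x3 uint8, red, green, blue), "intrinsics" (3x3 intrinsics, pixels), "world_from_camera" (4x4, takes a point from camera to world coordinates). Camera axes: x right, y up, looking along -z (the intrinsics and any distortion apply to the point x, -y, -z); pixel columns grow to the right and rows downward; lengths in m; the calibration is good to about 2 mm. A picture is of the moment at which its call begins. There is no depth.
- env.close_job(): hands the job in, once; it reports no verdict.
The state is a dict: "time_s": time; "q": joint angles; "qvel": joint speeds; "joint_efforts": joint torques, N m; "position": TCP position; "tool_rot": TCP orientation; "ft_force": force on the tool from outside, world axes, zero at the start; "wrist_torque": the same for the moment, N m; "grip_width": finger opening in m.
Only numpy, scipy, OpenCV 4.12 (cv2) and the standard library are available. Lean on these libraries where they do the work, as an engineer would, in place of code of your own. Each camera call takes 0.05 s, during which the arm holds its last target.

### The job

With the fingertips, slide the flat pill organiser along the shelf towards the shelf's open front edge until its front sticks out 30 mm beyond that edge and runs parallel to it, so that sleepy hands can find it in the morning. Keep it flat on the shelf all the way, never lifting it, and leave the bottle, jar, tweezers and nail clipper where they are. Finish with the hand clear of everything.

Things in the scene. Friction and masses are not known exactly. Their poses are not given: they have to be found in the camera images.
- shelf: white plastic cabinet shelf, fixed, 240 mm deep (x), 460 mm wide (y), level top 100 mm above the counter. Origin: on the counter under the middle of the board; x points from the open front edge (robot side) to the back, z up. Front edge straight, no lip, open below. Back panel at x = 112 to 120 mm rises 20 mm above the board, end walls at y = 218 to 230 mm either way rise 15 mm.
- shelf_edge (a point): middle of the shelf's front edge, at the height of the board's top (shelf frame: -120, 0, 100 mm); axes as the shelf's
- organiser: flat weekly pill organiser, blue plastic with two rows of seven clear flip lids (fixed shut): a slab 96 mm front to back (x), 140 mm wide (y), 12 mm thick, 75 to 180 g, loose, flat on the shelf. Origin: centre of its underside; x points from its front to its rear long side. Starts wholly on the shelf, up to 0.25 rad off square, 65 mm or more between mid rear side and back panel.
- organiser_front (a point): middle of the organiser's front long side, half-way up (organiser frame: -48, 0, 6 mm); its overhang is how far this point is beyond the front edge, against the shelf's x
- bottle: amber bottle with white twist cap, 44 mm across, 78 mm tall, standing near one end of the shelf at the back; origin at the centre of its underside
- jar: glass jar with chrome lid, 56 mm across, 65 mm tall, standing near the other end of the shelf at the back; origin at the centre of its underside
- tweezers: steel tweezers, about 90 mm long (x), 13 mm wide, 5 mm high, lying near one end of the shelf at the front; origin at the middle of the underside
- clipper: steel nail clipper, 58 mm long (x), 12 mm wide, 14 mm high, lying near the other end of the shelf at the front; origin at the middle of the underside
Mind the look-alikes: they are no part of the job. Of the things like the organiser, leave any that is red; of the rest the larger one is meant.

How it is judged (in metres and radians):
At the end, for the whole second after the job is handed in: The organiser lies flat and still on the shelf, the middle of its front 30 mm (22 to 38 mm) beyond the shelf's front edge, parallel to that edge within 0.14 rad (8 degrees) (x of organiser_front in the frame of shelf_edge between -0.038 and -0.022 m and angle between the x axis of organiser and the x axis of shelf, either way round below 0.14 rad and z of organiser in the frame of shelf_edge between -0.004 and 0.004 m and angle between organiser's own z axis and vertical below 0.05 rad and linear speed of organiser below 0.01 m/s and angular speed of organiser below 0.05 rad/s); the robot touches nothing.
It fails at once if the organiser is lifted off the shelf (more than 8 mm), tips (more than 0.15 rad) or falls (z of organiser in the frame of shelf_edge above 0.008 m or z of organiser in the frame of shelf_edge below -0.01 m or angle between organiser's own z axis and vertical above 0.15 rad).
It fails at once if the bottle, jar, tweezers or nail clipper is moved more than 15 mm or knocked over (distance of any of bottle, jar, tweezers, clipper from where it was at the start of the episode above 0.015 m or angle between any of bottle, jar, tweezers, clipper's own z axis and vertical above 0.3 rad).
It also fails if it takes over 35 s, if anything falls off the work surface, if the arm or the gripper's body presses on something with over 40 N, if the wrist force passes 120 N, or if a joint passes its speed limit or range.

## Working session

There is one attempt and no reset: what is moved stays moved. The work goes in short steps, Python scripts to look and compute and a tool call to move; the robot and the scene stay as the last step left them, time stands still between calls to the robot, and variables do not carry over. Pictures are saved under pics/ and viewed, and the job is handed in when it is done.

Besides the shell and the picture viewer there is one more tool, called after ">>>" as name(argument=value, ...) on one line, values as JSON. apply_moves: Moves the arm, as the interface text tells. Its arguments: {"type":"object","properties":{"plan":{"type":"array","items":{"type":"object","properties":{"tx":{"type":"number"},"ty":{"type":"number"},"tz":{"type":"number"},"rx":{"type":"number"},"ry":{"type":"number"},"rz":{"type":"number"},"jaw":{"type":"number"}}}},"grip_force":{"type":"number"}},"required":["plan"]}

```bash
mkdir -p pics; ls; python3 - <<'E'
from rig import env
import cv2
for n in ("scene","top","wrist"):
    d=env.get_image(n); cv2.imwrite(f"pics/{n}0.png",d["image"][:,:,::-1]); print(n,d["intrinsics"],d["world_from_camera"])
print(env.observe())
E
```

```text
pics
scene [[395.97874077   0.         316.60938533]
 [  0.         395.97874077 200.01104782]
 [  0.           0.           1.        ]] [[-0.12436763 -0.84581196  0.51878205  1.02544651]
 [ 0.99219008 -0.11105146  0.05680166  0.07746206]
 [ 0.00956798  0.52179469  0.85301744  0.84354817]
 [ 0.          0.          0.          1.        ]]
top [[447.23611586   0.         309.97628387]
 [  0.         447.23611586 195.18578103]
 [  0.           0.           1.        ]] [[ 0.02089893  0.99560341 -0.09130765  0.48471009]
 [-0.99960865  0.02250663  0.01661337  0.03592476]
 [ 0.01859535  0.09092472  0.99568414  1.01179914]
 [ 0.          0.          0.          1.        ]]
wrist [[308.37921445   0.         313.09755807]
 [  0.         308.37921445 196.5217884 ]
 [  0.           0.           1.        ]] [[ 4.05156257e-01  8.83276436e-01  2.35947334e-01  2.82499461e-01]
 [-9.14247125e-01  3.91649872e-01  1.03742815e-01 -4.76101717e-01]
 [-7.75159417e-04 -2.57746222e-01  9.66212339e-01  3.73658734e-01]
 [ 0.00000000e+00  0.00000000e+00  0.00000000e+00  1.00000000e+00]]
{'time_s': 0.15, 'q': array([-7.84558659e+01,  2.18335918e+01,  7.43705658e+01,  1.89217118e-03,
        8.38584481e+01, -1.23367190e+01]), 'qvel': array([ 0.02121917, -0.21609683, -0.12855563, -0.06796184, -0.04625365,
       -0.01415156]), 'joint_efforts': array([ 1.78197264e-03, -4.48625100e+01, -2.31344569e+01, -1.83803827e-04,
        3.82750921e-03, -2.47144163e-05]), 'position': array([ 0.22261459, -0.50270577,  0.23086464]), 'tool_rot': array([[ 9.14390755e-01,  4.04832697e-01, -1.86498309e-04],
       [ 4.04832653e-01, -9.14390159e-01,  1.07714259e-03],
       [ 2.65530323e-04, -1.06042984e-03, -9.99999402e-01]]), 'ft_force': array([0.02990919, 0.59538248, 0.72754544]), 'wrist_torque': array([0.04980456, 0.01426561, 0.02074887]), 'grip_width': 0.08567063294506082}
```

View pics/top0.png

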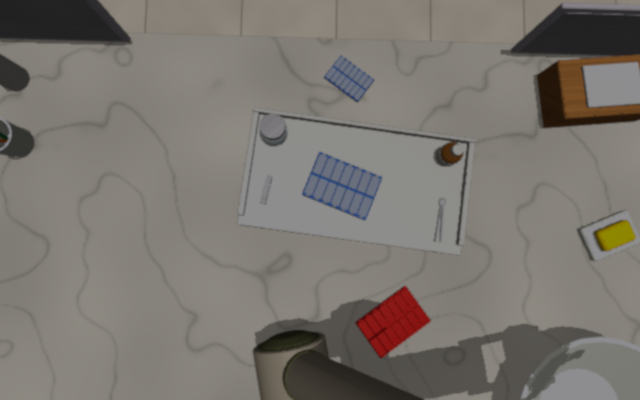

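View pics/scene0.png

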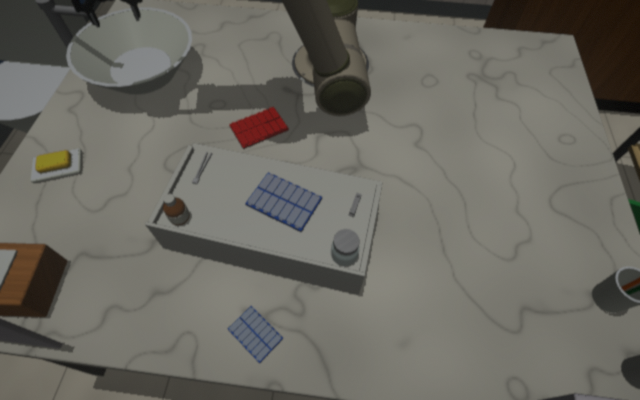

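The top view shows the organiser on the shelf at about (342,186). The shelf's front edge runs from (239,224) to (462,253), and the jar, bottle, clipper and tweezers are at (273,130), (450,153), (266,190) and (440,220). The small blue and red look-alikes are off the shelf. I'll enlarge this for the corners.

```bash
cat > h.py <<'E'
import numpy as np, cv2
from rig import env
def ray(d,px,z):
    K,T=d["intrinsics"],d["world_from_camera"]
    px=np.atleast_2d(np.array(px,float)); out=[]
    for u,v in px:
        r=T[:3,:3]@np.array([(u-K[0,2])/K[0,0],-(v-K[1,2])/K[1,1],-1]); c=T[:3,3]
        out.append(c+r*(z-c[2])/r[2])
    return np.array(out)
def proj(d,P):
    K,T=d["intrinsics"],d["world_from_camera"]
    c=(np.atleast_2d(P)-T[:3,3])@T[:3,:3]
    return np.stack([K[0,0]*c[:,0]/-c[:,2]+K[0,2],K[1,1]*-c[:,1]/-c[:,2]+K[1,2]],1)
def bluequad(d,box):
    x0,y0,x1,y1=box
    im=d["image"][y0:y1,x0:x1].astype(int)
    m=((im[...,2]-im[...,0])>18).astype(np.uint8)
    m=cv2.morphologyEx(m,cv2.MORPH_CLOSE,np.ones((7,7),np.uint8))
    n,l,s,_=cv2.connectedComponentsWithStats(m); k=1+np.argmax(s[1:,4])
    c=max(cv2.findContours((l==k).astype(np.uint8),0,1)[0],key=cv2.contourArea)
    return cv2.boxPoints(cv2.minAreaRect(c))+[x0,y0],c.reshape(-1,2)+[x0,y0]
E
python3 - <<'E'
from h import *
for n,box in(("top",(285,140,400,235)),("scene",(230,160,335,240))):
    d=env.get_image(n); q,c=bluequad(d,box)
    print(n,q)
    w=ray(d,c,0.112)[:,:2].astype(np.float32)
    (cx,cy),(a,b),ang=cv2.minAreaRect(w); print("world rect",cx,cy,a,b,ang)
    if n=="top": b0=(230,95,490,265)
    else: b0=(140,140,390,295)
    im=d["image"][b0[1]:b0[3],b0[0]:b0[2],::-1]; cv2.imwrite(f"pics/{n}_z.png",cv2.resize(im,None,fx=3,fy=3,interpolation=2))
E
```

```text
top [[300.96706009 194.17175293]
 [318.64470291 150.78117085]
 [382.74588013 176.89646912]
 [365.0682373  220.28704834]]
world rect 0.5887024998664856 -0.043097831308841705 0.1397477388381958 0.09588495641946793 69.04039764404297
scene [[244.44648361 204.14657593]
 [262.10511398 167.56798553]
 [321.78303528 196.37801361]
 [304.12440491 232.956604  ]]
world rect 0.5902319550514221 -0.04247565567493439 0.13979916274547577 0.0964823067188263 68.94209289550781
```

View pics/top_z.png

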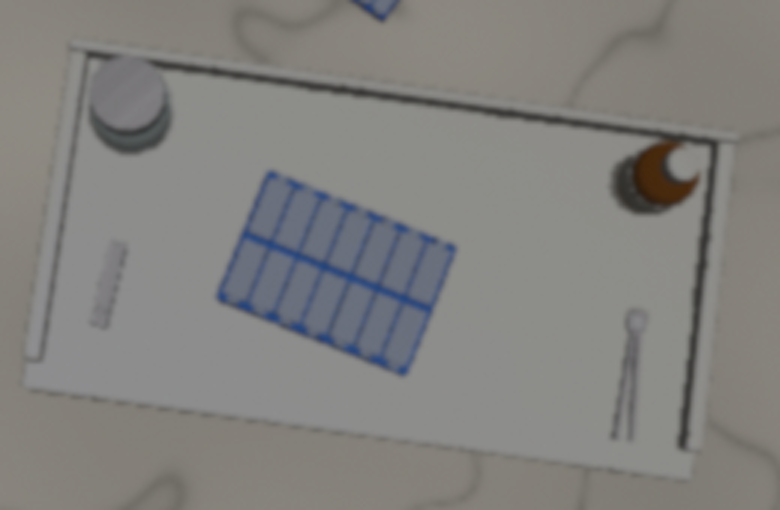

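View pics/scene_z.png

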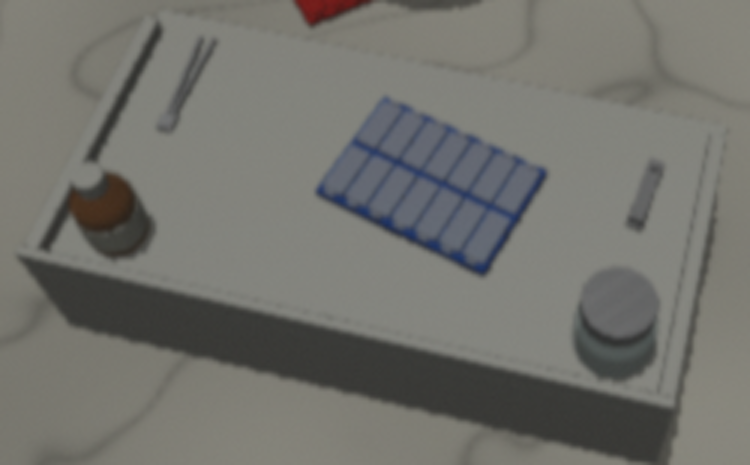

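Both zooms show the front edge clearly: top view zoom (25,388)–(690,478), scene zoom (157,14)–(725,128). I'll put everything into the shelf frame.

```bash
python3 - <<'E'
from h import *
t=env.get_image("top");s=env.get_image("scene")
def z(p,o): return np.array(p,float)/3+o
ft=ray(t,z([(25,389),(690,479)],(230,95)),.1); fs=ray(s,z([(725,128),(157,14)],(140,140)),.1)
print(ft,fs,np.linalg.norm(ft[0]-ft[1]),np.linalg.norm(fs[0]-fs[1]))
def frame(f):
    y=(f[0]-f[1])[:2]; y/=np.linalg.norm(y); x=np.array([y[1],-y[0]]); return x,y,f[:,:2].mean(0)
for f in(ft,fs):
    x,y,m=frame(f); print("shelf yaw",np.degrees(np.arctan2(x[1],x[0])),"edge mid",m)
x,y,m=frame((ft+fs)/2)
# straight-edge fit
for n,d,box in(("top",t,(285,140,400,235)),("scene",s,(230,160,335,240))):
    q,c=bluequad(d,box); w=ray(d,c,.112)[:,:2].astype(np.float32)
    w=cv2.boxPoints(cv2.minAreaRect(w)); print(n,"org corners shelf_edge mm",np.round((np.c_[(w-m)@x,(w-m)@y])*1000))
for n,p in(("clip",[(96,325),(122,243)]),("tweez",[(617,438),(636,310)])):
    w=ray(t,z(p,(230,95)),.105)[:,:2]; print(n,w,np.round(np.c_[(w-m)@x,(w-m)@y]*1000))
E
```

```text
[[ 0.50497775  0.16482807  0.1       ]
 [ 0.45367121 -0.28719527  0.1       ]] [[ 0.50832833  0.16840636  0.1       ]
 [ 0.45767573 -0.28687881  0.1       ]] 0.4549257699982231 0.4580941700582861
shelf yaw -6.475597132321308 edge mid [ 0.47932448 -0.0611836 ]
shelf yaw -6.348315841976251 edge mid [ 0.48300203 -0.05923623]
top org corners shelf_edge mm [[ 41. -27.]
 [134. -51.]
 [169.  85.]
 [ 76. 109.]]
scene org corners shelf_edge mm [[ 42. -26.]
 [135. -50.]
 [171.  85.]
 [ 77. 109.]]
clip [[0.54907059 0.11777921]
 [0.60536558 0.10184065]] [[ 48. 184.]
 [105. 175.]]
tweez [[ 0.48035001 -0.23603818]
 [ 0.56750721 -0.24948126]] [[  19. -175.]
 [ 107. -178.]]
```

The two cameras agree within 2–4 mm. In the shelf_edge frame the organiser's centre is at about (105, 29) mm with yaw -14.5°, and the sizes and the 230 mm half-width match. Plan: put the open fingers behind the rear side, square to the shelf, and push until the rear side is at x = 66 mm. The two contacts will square it up.

First I'll hover behind it.

>>> apply_moves(plan=[{"tx": 455,"ty": 450,"rz": -0.529,"jaw": 1},{"tx": 455,"ty": 450,"rz": -0.529,"jaw": 1},{"tx": 455,"ty": 450,"rz": -0.529,"jaw": 1},{"tx": 455,"ty": 450,"rz": -0.529,"jaw": 1},{"tx": 455,"ty": 450,"rz": -0.529,"jaw": 1},{"tx": 455,"ty": 450,"rz": -0.529,"jaw": 1},{"tx": 455,"ty": 450,"rz": -0.529,"jaw": 1},{"tx": 455,"ty": 450,"rz": -0.529,"jaw": 1},{"tx": 455,"ty": 450,"rz": -0.529,"jaw": 1},{"tx": 455,"ty": 450,"rz": -0.529,"jaw": 1},{"tx": 455,"ty": 450,"rz": -0.529,"jaw": 1},{"tx": 455,"ty": 450,"rz": -0.529,"jaw": 1}])

```text
validation failed for argument at $.pl...
```

>>> apply_moves(plan=[{"tx": 35,"ty": 35,"tz": 0,"rx": 0,"ry": 0,"rz": -0.05,"jaw": 1}])

```text
time_s: 0.45
position: [0.2556, -0.4703, 0.2305]
tool_rot: [[0.936, 0.353, -0.001], [0.353, -0.936, -0.0], [-0.001, 0.0, -1.0]]
ft_force: [2.0, -0.4, -0.1]
grip_width: 0.0855
```

A small row with all keys goes through. I'll retry the long move with all keys and graded rows.

>>> apply_moves(plan=[{"tx": 35,"ty": 35,"tz": 0,"rx": 0,"ry": 0,"rz": -0.05,"jaw": 1},{"tx": 70,"ty": 70,"tz": 0,"rx": 0,"ry": 0,"rz": -0.1,"jaw": 1},{"tx": 105,"ty": 105,"tz": 0,"rx": 0,"ry": 0,"rz": -0.15,"jaw": 1},{"tx": 140,"ty": 140,"tz": 0,"rx": 0,"ry": 0,"rz": -0.2,"jaw": 1},{"tx": 175,"ty": 175,"tz": 0,"rx": 0,"ry": 0,"rz": -0.25,"jaw": 1},{"tx": 210,"ty": 210,"tz": 0,"rx": 0,"ry": 0,"rz": -0.3,"jaw": 1},{"tx": 245,"ty": 245,"tz": 0,"rx": 0,"ry": 0,"rz": -0.35,"jaw": 1},{"tx": 280,"ty": 280,"tz": 0,"rx": 0,"ry": 0,"rz": -0.4,"jaw": 1},{"tx": 315,"ty": 315,"tz": 0,"rx": 0,"ry": 0,"rz": -0.45,"jaw": 1},{"tx": 350,"ty": 350,"tz": 0,"rx": 0,"ry": 0,"rz": -0.47,"jaw": 1},{"tx": 385,"ty": 385,"tz": 0,"rx": 0,"ry": 0,"rz": -0.47,"jaw": 1},{"tx": 420,"ty": 415,"tz": 0,"rx": 0,"ry": 0,"rz": -0.47,"jaw": 1}])

```text
time_s: 1.65
position: [0.6767, -0.0531, 0.2306]
tool_rot: [[0.994, -0.108, -0.001], [-0.108, -0.994, 0.0], [-0.001, 0.0, -1.0]]
ft_force: [0.0, -1.2, 0.2]
grip_width: 0.0852
```

>>> apply_moves(plan=[{"tx": 1,"ty": 0,"tz": -35,"rx": 0,"ry": 0,"rz": 0,"jaw": 1},{"tx": 1,"ty": 0,"tz": -70,"rx": 0,"ry": 0,"rz": 0,"jaw": 1},{"tx": 1,"ty": 0,"tz": -100,"rx": 0,"ry": 0,"rz": 0,"jaw": 1},{"tx": 1,"ty": 0,"tz": -112,"rx": 0,"ry": 0,"rz": 0,"jaw": 1},{"tx": 1,"ty": 0,"tz": -112,"rx": 0,"ry": 0,"rz": 0,"jaw": 1}])

```text
time_s: 2.15
position: [0.6772, -0.0531, 0.1172]
tool_rot: [[0.994, -0.108, -0.004], [-0.108, -0.994, 0.001], [-0.004, -0.0, -1.0]]
ft_force: [0.3, -1.1, 0.1]
grip_width: 0.0855
```

```bash
python3 - <<'E'
from h import *
o=env.observe(); print(o["position"],o["ft_force"])
for n,b0 in(("scene",(120,60,390,300)),("wrist",(0,0,640,400))):
    d=env.get_image(n); im=d["image"][b0[1]:b0[3],b0[0]:b0[2],::-1]; cv2.imwrite(f"pics/{n}_1.png",cv2.resize(im,None,fx=2.5 if n=="scene" else 1,fy=2.5 if n=="scene" else 1,interpolation=2))
E
```

```text
[ 0.67723467 -0.05307069  0.11719243] [ 0.30478632 -1.09941471  0.08060406]
```

View pics/scene_1.png

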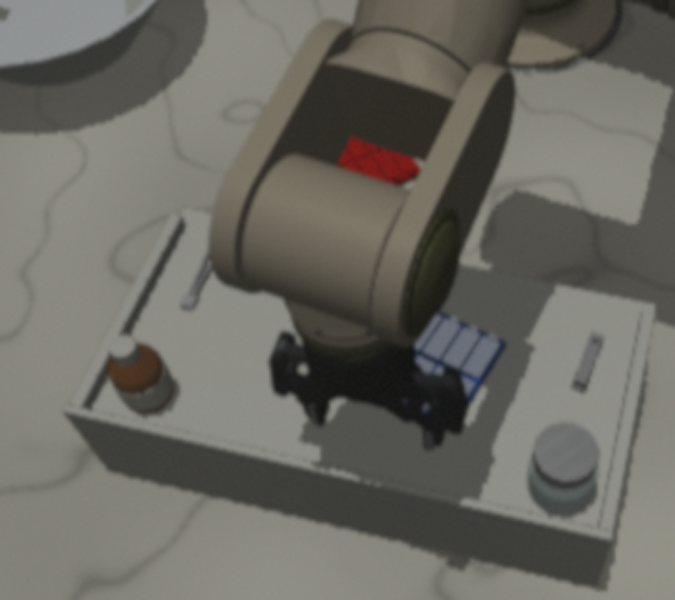

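View pics/wrist_1.png

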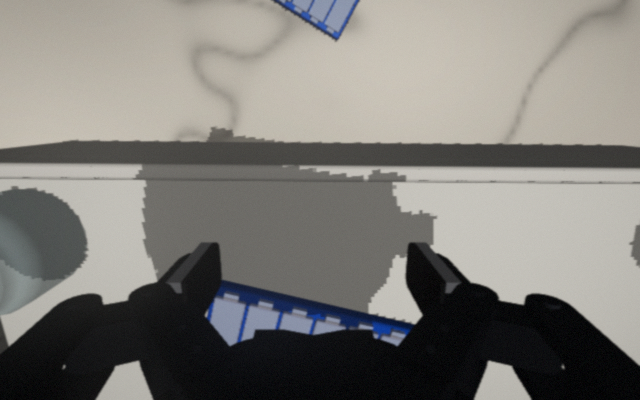

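The wrist view shows both fingertips, at about (205,255) and (420,255), between the organiser's rear side and the back panel, and parallel to the panel. I'll go down in guarded steps with 5 mm more margin to the rear.

>>> apply_moves(plan=[{"tx": 5,"ty": -0.5,"tz": 0,"rx": 0,"ry": 0,"rz": 0,"jaw": 1},{"tx": 5,"ty": -0.5,"tz": -5,"rx": 0,"ry": 0,"rz": 0,"jaw": 1},{"tx": 5,"ty": -0.5,"tz": -9,"rx": 0,"ry": 0,"rz": 0,"jaw": 1},{"tx": 5,"ty": -0.5,"tz": -12,"rx": 0,"ry": 0,"rz": 0,"jaw": 1},{"tx": 5,"ty": -0.5,"tz": -12,"rx": 0,"ry": 0,"rz": 0,"jaw": 1}])

```text
time_s: 2.75
position: [0.6831, -0.0539, 0.1075]
tool_rot: [[0.994, -0.109, 0.0], [-0.109, -0.994, -0.0], [0.0, 0.0, -1.0]]
ft_force: [-0.4, -0.5, 0.2]
grip_width: 0.0851
```

>>> apply_moves(plan=[{"tx": 0,"ty": 0,"tz": -3,"rx": 0,"ry": 0,"rz": 0,"jaw": 1},{"tx": 0,"ty": 0,"tz": -3,"rx": 0,"ry": 0,"rz": 0,"jaw": 1}])

```text
time_s: 2.95
position: [0.6829, -0.0538, 0.104]
tool_rot: [[0.994, -0.109, -0.001], [-0.109, -0.994, -0.0], [-0.001, 0.0, -1.0]]
ft_force: [0.0, 1.4, -0.5]
grip_width: 0.0853
```

>>> apply_moves(plan=[{"tx": 0,"ty": 0,"tz": -3,"rx": 0,"ry": 0,"rz": 0,"jaw": 1},{"tx": 0,"ty": 0,"tz": -3,"rx": 0,"ry": 0,"rz": 0,"jaw": 1}])

```text
time_s: 3.15
position: [0.6827, -0.0537, 0.1005]
tool_rot: [[0.994, -0.109, -0.001], [-0.109, -0.994, 0.0], [-0.001, -0.0, -1.0]]
ft_force: [-0.4, -0.1, -0.1]
grip_width: 0.0854
```

>>> apply_moves(plan=[{"tx": 0,"ty": 0,"tz": -2,"rx": 0,"ry": 0,"rz": 0,"jaw": 1},{"tx": 0,"ty": 0,"tz": -2,"rx": 0,"ry": 0,"rz": 0,"jaw": 1}])

```text
time_s: 3.35
position: [0.6826, -0.0537, 0.0982]
tool_rot: [[0.994, -0.109, -0.002], [-0.109, -0.994, 0.0], [-0.002, -0.0, -1.0]]
ft_force: [-0.2, 0.1, -0.2]
grip_width: 0.0854
```

There is no contact at 0.098, so the open tips do stand about 13 mm back. I'll continue down.

>>> apply_moves(plan=[{"tx": 0,"ty": 0,"tz": -2,"rx": 0,"ry": 0,"rz": 0,"jaw": 1},{"tx": 0,"ty": 0,"tz": -3,"rx": 0,"ry": 0,"rz": 0,"jaw": 1},{"tx": 0,"ty": 0,"tz": -3,"rx": 0,"ry": 0,"rz": 0,"jaw": 1}])

```text
time_s: 3.65
position: [0.6825, -0.0537, 0.095]
tool_rot: [[0.994, -0.109, -0.002], [-0.109, -0.994, 0.0], [-0.002, -0.0, -1.0]]
ft_force: [0.5, -0.2, -0.3]
grip_width: 0.0851
```

>>> apply_moves(plan=[{"tx": 0,"ty": 0,"tz": -2,"rx": 0,"ry": 0,"rz": 0,"jaw": 1},{"tx": 0,"ty": 0,"tz": -2,"rx": 0,"ry": 0,"rz": 0,"jaw": 1}])

```text
time_s: 3.85
position: [0.6823, -0.0536, 0.0926]
tool_rot: [[0.994, -0.109, -0.003], [-0.109, -0.994, 0.001], [-0.003, -0.0, -1.0]]
ft_force: [-0.0, 0.2, 0.5]
grip_width: 0.0852
```

>>> apply_moves(plan=[{"tx": 0,"ty": 0,"tz": -2,"rx": 0,"ry": 0,"rz": 0,"jaw": 1},{"tx": 0,"ty": 0,"tz": -2,"rx": 0,"ry": 0,"rz": 0,"jaw": 1}])

```text
time_s: 4.05
position: [0.6822, -0.0536, 0.0903]
tool_rot: [[0.994, -0.109, -0.003], [-0.109, -0.994, 0.001], [-0.003, -0.0, -1.0]]
ft_force: [0.1, 0.1, 0.3]
grip_width: 0.0852
```

The tips are now at about 103 mm, free of the board. I'll push along the shelf's -x, 80 mm first.

>>> apply_moves(plan=[{"tx": -7,"ty": 0.8,"tz": 0,"rx": 0,"ry": 0,"rz": 0,"jaw": 1},{"tx": -14,"ty": 1.6,"tz": 0,"rx": 0,"ry": 0,"rz": 0,"jaw": 1},{"tx": -21,"ty": 2.4,"tz": 0,"rx": 0,"ry": 0,"rz": 0,"jaw": 1},{"tx": -28,"ty": 3.1,"tz": 0,"rx": 0,"ry": 0,"rz": 0,"jaw": 1},{"tx": -35,"ty": 3.9,"tz": 0,"rx": 0,"ry": 0,"rz": 0,"jaw": 1},{"tx": -40,"ty": 4.5,"tz": 0,"rx": 0,"ry": 0,"rz": 0,"jaw": 1}])

```text
time_s: 4.65
position: [0.6415, -0.049, 0.0904]
tool_rot: [[0.994, -0.109, -0.003], [-0.109, -0.994, 0.001], [-0.003, -0.0, -1.0]]
ft_force: [0.6, -0.3, 0.1]
grip_width: 0.0853
```

```bash
python3 - <<'E'
from h import *
o=env.observe(); print(o["position"],o["ft_force"])
d=env.get_image("wrist"); cv2.imwrite("pics/wrist_2.png",d["image"][:,:,::-1])
d=env.get_image("top"); cv2.imwrite("pics/top_2.png",cv2.resize(d["image"][95:265,230:490,::-1],None,fx=3,fy=3,interpolation=2))
E
```

```text
[ 0.64154066 -0.04899739  0.09044332] [ 0.62074322 -0.28378149  0.12494315]
```

View pics/wrist_2.png

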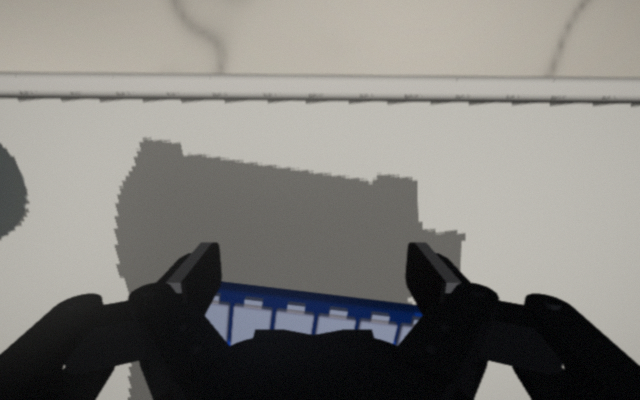

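View pics/top_2.png

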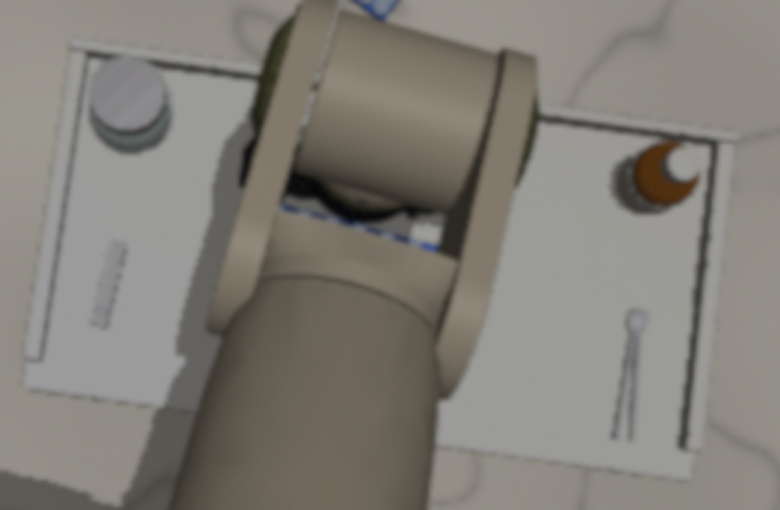

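The wrist view shows the rear side turning square: its slope went from about 13° to about 6°. It has moved and everything else is untouched. I'll push on to just short of the goal.

>>> apply_moves(plan=[{"tx": -7,"ty": 0.8,"tz": 0,"rx": 0,"ry": 0,"rz": 0,"jaw": 1},{"tx": -14,"ty": 1.6,"tz": 0,"rx": 0,"ry": 0,"rz": 0,"jaw": 1},{"tx": -21,"ty": 2.4,"tz": 0,"rx": 0,"ry": 0,"rz": 0,"jaw": 1},{"tx": -28,"ty": 3.1,"tz": 0,"rx": 0,"ry": 0,"rz": 0,"jaw": 1},{"tx": -35,"ty": 3.9,"tz": 0,"rx": 0,"ry": 0,"rz": 0,"jaw": 1},{"tx": -42,"ty": 4.7,"tz": 0,"rx": 0,"ry": 0,"rz": 0,"jaw": 1},{"tx": -49,"ty": 5.5,"tz": 0,"rx": 0,"ry": 0,"rz": 0,"jaw": 1},{"tx": -56,"ty": 6.3,"tz": 0,"rx": 0,"ry": 0,"rz": 0,"jaw": 1},{"tx": -61,"ty": 6.8,"tz": 0,"rx": 0,"ry": 0,"rz": 0,"jaw": 1},{"tx": -65,"ty": 7.3,"tz": 0,"rx": 0,"ry": 0,"rz": 0,"jaw": 1},{"tx": -67,"ty": 7.5,"tz": 0,"rx": 0,"ry": 0,"rz": 0,"jaw": 1},{"tx": -68,"ty": 7.6,"tz": 0,"rx": 0,"ry": 0,"rz": 0,"jaw": 1}])

```text
time_s: 5.95
position: [0.5735, -0.0414, 0.0905]
tool_rot: [[0.994, -0.109, -0.003], [-0.109, -0.994, 0.001], [-0.004, -0.0, -1.0]]
ft_force: [0.6, -0.2, 0.5]
grip_width: 0.0851
```

```bash
python3 - <<'E'
from h import *
o=env.observe(); print(o["position"],o["ft_force"])
for n,b0 in(("scene",(140,100,390,300)),("top",(230,95,490,265)),("wrist",(0,0,640,400))):
    d=env.get_image(n); im=d["image"][b0[1]:b0[3],b0[0]:b0[2],::-1]; f=1 if n=="wrist" else 3; cv2.imwrite(f"pics/{n}_3.png",cv2.resize(im,None,fx=f,fy=f,interpolation=2))
E
```

```text
[ 0.57352663 -0.04144723  0.09049587] [ 0.61007134 -0.15318457  0.46503605]
```

View pics/wrist_3.png

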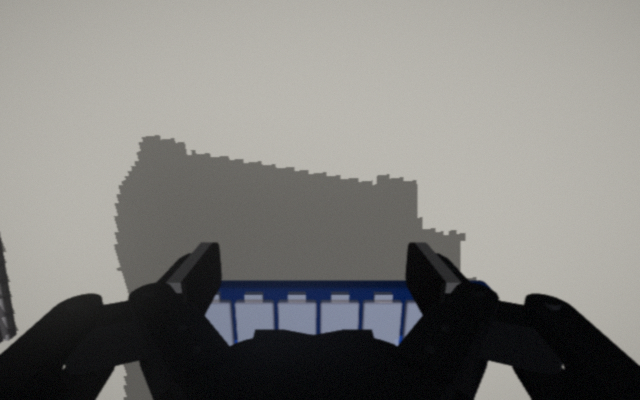

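View pics/scene_3.png

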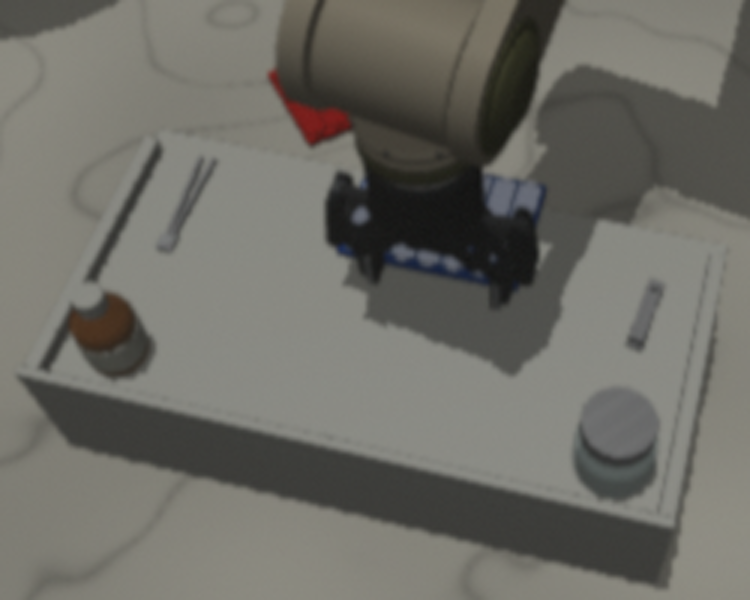

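View pics/top_3.png

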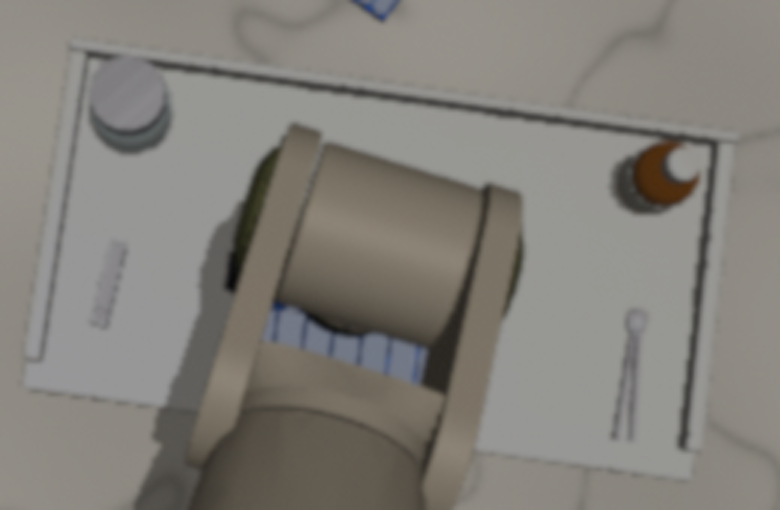

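The organiser is now square to the fingers (rear edge level at row ~282 in the wrist view), with the other objects untouched. I'll measure the rear edge from the wrist view.

```bash
python3 - <<'E'
from h import *
d=env.get_image("wrist"); print(d["image"][272:306,313].tolist())
m=np.array([.4812,-.0602]);a=np.radians(-6.41);x=np.array([np.cos(a),np.sin(a)]);y=np.array([-x[1],x[0]])
for z in(.1,.112):
  for r in(281,287,300):
    w=ray(d,[(225,r),(400,r)],z)[:,:2]; print(z,r,np.round(np.c_[(w-m)@x,(w-m)@y]*1000,1).tolist())
o=env.observe()["position"][:2]-m; print(o@x,o@y)
s=env.get_image("scene")
# predicted outline of organiser if rear at X
for X in(72,76,80):
  P=[np.r_[m+x*X/1e3+y*v,.112] for v in(-.045,.095)]; print(X,(proj(s,P)-[140,100])*3)
E
```

```text
[[98, 96, 91], [100, 98, 97], [103, 101, 97], [100, 97, 95], [101, 99, 97], [100, 98, 95], [102, 99, 96], [93, 94, 92], [62, 64, 73], [32, 39, 56], [21, 29, 53], [19, 24, 49], [21, 29, 51], [18, 28, 53], [16, 25, 54], [19, 30, 61], [19, 31, 68], [20, 36, 76], [21, 37, 77], [19, 34, 77], [20, 36, 80], [18, 35, 80], [19, 34, 81], [19, 36, 81], [16, 36, 80], [17, 36, 81], [22, 38, 80], [28, 42, 77], [43, 53, 74], [54, 59, 74], [73, 79, 96], [102, 107, 126], [118, 124, 145], [127, 136, 155]]
0.1 281 [[77.2, 71.8], [77.5, -12.7]]
0.1 287 [[74.0, 72.0], [74.3, -13.0]]
0.1 300 [[66.8, 72.5], [67.1, -13.5]]
0.112 281 [[84.3, 68.0], [84.6, -8.9]]
0.112 287 [[81.4, 68.2], [81.6, -9.1]]
0.112 300 [[74.8, 68.6], [75.1, -9.6]]
0.0897852258432654 0.02895009159673076
72 [[346.09629097 241.50240467]
 [529.24708189 279.71916548]]
76 [[344.40677821 245.83544595]
 [527.95772985 284.22247262]]
80 [[342.7094321  250.18857715]
 [526.66228883 288.74704667]]
```

The rear side is at x ≈ 79 mm by three routes: the wrist view, TCP minus 11 mm, and the scene view. The last 13 mm to go, slowly. Then I'll back off and rise.

>>> apply_moves(plan=[{"tx": -4,"ty": 0.4,"tz": 0,"rx": 0,"ry": 0,"rz": 0,"jaw": 1},{"tx": -8,"ty": 0.9,"tz": 0,"rx": 0,"ry": 0,"rz": 0,"jaw": 1},{"tx": -11,"ty": 1.2,"tz": 0,"rx": 0,"ry": 0,"rz": 0,"jaw": 1},{"tx": -12,"ty": 1.3,"tz": 0,"rx": 0,"ry": 0,"rz": 0,"jaw": 1},{"tx": -12.5,"ty": 1.4,"tz": 0,"rx": 0,"ry": 0,"rz": 0,"jaw": 1},{"tx": -12.5,"ty": 1.4,"tz": 0,"rx": 0,"ry": 0,"rz": 0,"jaw": 1}])

```text
time_s: 6.8
position: [0.5611, -0.04, 0.0904]
tool_rot: [[0.994, -0.109, -0.004], [-0.109, -0.994, 0.001], [-0.004, -0.0, -1.0]]
ft_force: [-0.8, 0.3, 0.6]
grip_width: 0.0857
```

>>> apply_moves(plan=[{"tx": 15,"ty": -1.7,"tz": 0,"rx": 0,"ry": 0,"rz": 0,"jaw": 1},{"tx": 30,"ty": -3.4,"tz": 0,"rx": 0,"ry": 0,"rz": 0,"jaw": 1},{"tx": 30,"ty": -3.4,"tz": 30,"rx": 0,"ry": 0,"rz": 0,"jaw": 1},{"tx": 30,"ty": -3.4,"tz": 70,"rx": 0,"ry": 0,"rz": 0,"jaw": 1},{"tx": 30,"ty": -3.4,"tz": 110,"rx": 0,"ry": 0,"rz": 0,"jaw": 1},{"tx": 30,"ty": -3.4,"tz": 140,"rx": 0,"ry": 0,"rz": 0,"jaw": 1}])

```text
time_s: 7.4
position: [0.5913, -0.0434, 0.233]
tool_rot: [[0.994, -0.109, -0.002], [-0.109, -0.994, 0.0], [-0.002, 0.0, -1.0]]
ft_force: [0.3, -0.1, 0.4]
grip_width: 0.0853
```

>>> apply_moves(plan=[{"tx": -30,"ty": -35,"tz": 0,"rx": 0,"ry": 0,"rz": 0.03,"jaw": 1},{"tx": -60,"ty": -70,"tz": 0,"rx": 0,"ry": 0,"rz": 0.06,"jaw": 1},{"tx": -90,"ty": -105,"tz": 0,"rx": 0,"ry": 0,"rz": 0.1,"jaw": 1},{"tx": -120,"ty": -140,"tz": 0,"rx": 0,"ry": 0,"rz": 0.15,"jaw": 1},{"tx": -150,"ty": -175,"tz": 0,"rx": 0,"ry": 0,"rz": 0.2,"jaw": 1},{"tx": -180,"ty": -210,"tz": 0,"rx": 0,"ry": 0,"rz": 0.25,"jaw": 1},{"tx": -210,"ty": -245,"tz": 0,"rx": 0,"ry": 0,"rz": 0.3,"jaw": 1},{"tx": -240,"ty": -280,"tz": 0,"rx": 0,"ry": 0,"rz": 0.35,"jaw": 1},{"tx": -270,"ty": -320,"tz": 0,"rx": 0,"ry": 0,"rz": 0.4,"jaw": 1},{"tx": -300,"ty": -360,"tz": 0,"rx": 0,"ry": 0,"rz": 0.45,"jaw": 1},{"tx": -330,"ty": -400,"tz": 0,"rx": 0,"ry": 0,"rz": 0.5,"jaw": 1},{"tx": -360,"ty": -440,"tz": 0,"rx": 0,"ry": 0,"rz": 0.5,"jaw": 1}])

```text
time_s: 8.6
position: [0.2297, -0.4849, 0.2331]
tool_rot: [[0.924, 0.382, -0.002], [0.382, -0.924, -0.001], [-0.002, 0.0, -1.0]]
ft_force: [1.1, 0.8, 0.9]
grip_width: 0.0856
```

```bash
python3 - <<'E'
from h import *
for n,b0 in(("scene",(140,100,390,300)),("top",(230,95,490,265))):
    d=env.get_image(n); im=d["image"][b0[1]:b0[3],b0[0]:b0[2],::-1]; cv2.imwrite(f"pics/{n}_4.png",cv2.resize(im,None,fx=3,fy=3,interpolation=2))
m=np.array([.4812,-.0602]);a=np.radians(-6.41);x=np.array([np.cos(a),np.sin(a)]);y=np.array([-x[1],x[0]])
for n,box in(("top",(270,150,410,275)),("scene",(230,125,335,220))):
    d=env.get_image(n); q,c=bluequad(d,box); w=ray(d,c,.112)[:,:2].astype(np.float32); r=cv2.minAreaRect(w);print(r)
    w=cv2.boxPoints(r); print(n,np.round((np.c_[(w-m)@x,(w-m)@y])*1000))
E
```

```text
((0.5022454261779785, -0.045456528663635254), (0.14000457525253296, 0.0957178995013237), 83.6649398803711)
top [[-28. -53.]
 [ 67. -53.]
 [ 67.  87.]
 [-29.  87.]]
((0.5039345026016235, -0.044990576803684235), (0.13876689970493317, 0.09648802876472473), 83.86640930175781)
scene [[-27. -52.]
 [ 69. -51.]
 [ 69.  87.]
 [-28.  87.]]
```

View pics/top_4.png

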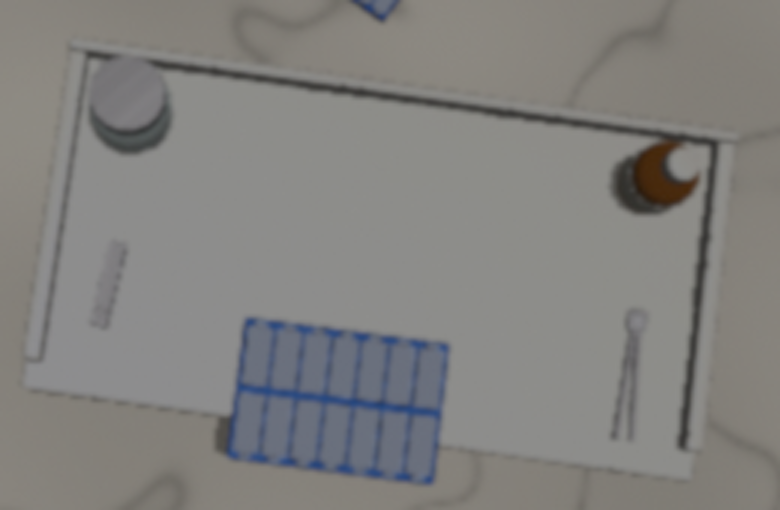

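View pics/scene_4.png

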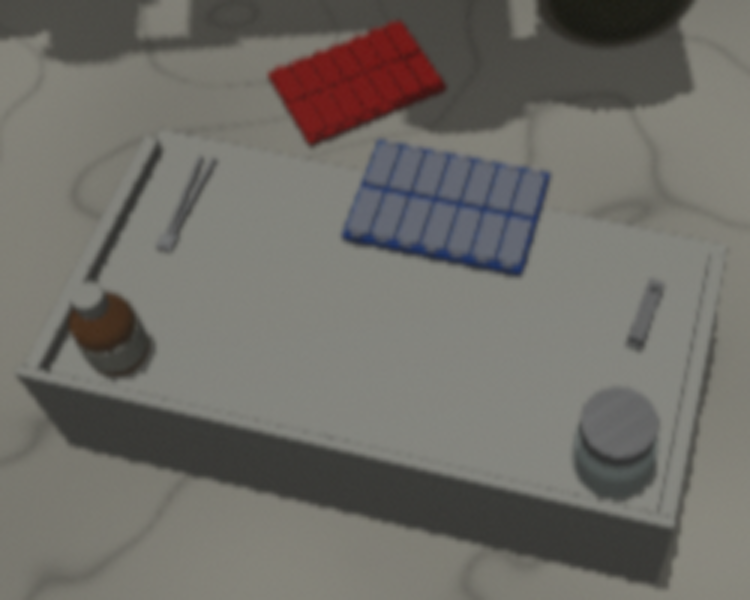

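Both views agree: the front is about 28 mm past the edge, square within 0.5°, and nothing else has moved. One cross-check of the edge against the back panel, then I'll hand in.

```bash
python3 - <<'E'
from h import *
m=np.array([.4812,-.0602]);a=np.radians(-6.41);x=np.array([np.cos(a),np.sin(a)])
t=env.get_image("top")
w=ray(t,np.array([(73,44),(737,136)])/3+[230,95],.12)[:,:2]; print("back panel rear x (expect 240):",(w-m)@x*1000)
o=env.observe(); print(o["time_s"],o["ft_force"]); env.close_job()
E
```

```text
back panel rear x (expect 240): [233.60023423 232.35973378]
8.85 [1.12393256 0.33277749 0.32387512]
the job is handed in; nothing more can be done
```

The organiser was slid forward to about 28 mm past the shelf's front edge and square to it, and the job is handed in. No verdict is reported.

I put the open fingers down behind its rear side, with the tips just clear of the board. I then pushed it straight forward, about 13° of skew coming out against the two fingers, and backed off, lifted and moved the hand well away. The clock read 8.85 s at hand-in.

**Overhang:** top and scene views give 27–29 mm (goal 30, allowed 22–38). Taking the front edge from each camera alone, they differ by about 4 mm.

**Angle:** the organiser is parallel to the edge within about 0.5°.

**Flatness and other objects:** in the pictures it lies flat, and the bottle, jar, tweezers and clipper look unmoved. I checked these by eye, not by measurement.

**Check that disagreed:** the back panel's rear measured at x = 233 mm from the front edge, where 240 mm is expected. I handed in without resolving this. It may mean the edge or the scale is off by several millimetres. If the whole error were in the front edge, the overhang would be about 21 or 35 mm depending on its sign. I read the sign as the edge lying nearer the robot, which would make it about 21 mm, just under the 22 mm limit. Both views measured the organiser itself close to its true size (96 × 140 mm), so I think an error that large is unlikely.

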